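Clamp the sample cassette into the test cell with its draw latch

ROBOT

A 6-joint arm with a two-finger parallel gripper is mounted at the origin on the work surface. World frame = base frame: x ahead of the robot, y to its left, z up, the work surface at z = 0. Lengths are in mm, angles in rad, forces in N, time in s.
With the tool pointing down it reaches from about 400 to 925 mm from the base axis. Payload 12.5 kg.
Tool frame: the origin (TCP) lies midway between the tips of the shut fingers; the grasp point (between the pads) lies 19 mm behind it; z points along the fingers, y is the direction in which the jaws open and shut (so a half turn about z gives the same grasp; the last joint's range is limited). The gripper opens to 95 mm and grips with 3 to 60 N. Pads are 20 mm wide; open, the fingers measure 119 mm over their backs; the gripper's body (75 mm by 180 mm) begins 59 mm behind the grasp point.
Start: joints at [1.167, 0.491, 1.559, -0, 1.092, -0.106], TCP at [183.369, 597.514, 214.661] pointing down, gripper open.
Joint ranges: [-3.1, 3.1], [-0.84, 2.19], [0.05, 2.79], [-1.13, 4.28], [0.06, 2.93], [-2.69, 2.69]. Speed limits (rad/s): [2.22, 2.22, 2.79, 3.14, 3.14, 3.14].

INTERFACE

Orientations are given as [roll, pitch, yaw] about the fixed x, y, z axes, in that order (R = Rz(yaw) Ry(pitch) Rx(roll)).
In Python, from cell import env gives the robot as it stands.
- The arm moves only by the tool servo_tool, never from a script. Its argument "plan" is a list of rows, each a list of 7 numbers: the shift along the tool's x, y, z in m, then the turn, a rotation vector about the tool's x, y, z in degrees, then the opening in per cent of the stroke, from 0 (shut) to 100 (fully open). In form: [[dx, dy, dz, wx, wy, wz, jaw], ...]. A call has 1 to 8 rows; each row shifts and turns the pose as measured when the row begins, along the tool's axes as they then stand; what a row does not reach is not made up. A row lasts 1/12 s, in which the tool goes at most 41.7 mm and 7.16 degrees, less where a joint would pass 70% of its speed; a pose out of reach is approached as far as the arm can. A call is refused whole if a number of a shift passes 0.0417 or a number of a turn 7.16, either way. A call with a gripper value outside its range is refused whole. The fingers move at their own pace and stop on an object; the grip force is fixed at half the most. Time passes only in rows, so rows that do not move let the fingers close. It gives the time, the measured TCP pose, the force and the opening at its end, in the units of the state.
- env.state(): the state, without advancing time (a new reading comes with each control period).
- env.read_camera(name): name is "scene" or "top" or "wrist"; returns a dict with "img" (480x640x3 uint8, blue, green, red), "intrinsics" (3x3 intrinsics, pixels), "k1" (the pictures are not rectified: a ray, as slopes to the right and down, at radius r is drawn at 1 + k1 r^2 times it, then the intrinsics apply), "R" (3x3) and "t" (3): a world point X has camera coordinates R X + t. Camera axes: x right, y down, z forward; pixel columns grow to the right and rows downward; lengths in mm; the calibration is good to about 2 mm. A picture is of the moment at which its call begins. There is no depth.
- env.job_done(): hands the job in, once; it reports no verdict.
The state is a dict: "t": time; "joints": joint angles; "qvel": joint speeds; "tau": joint torques, N m; "eef_pos": TCP position; "tcp_rot": TCP orientation; "ft_force": force on the tool from outside, world axes, zero at the start; "moment": the same for the moment, N m; "opening": opening from 0.0 (shut) to 1.0 (fully open).
Only numpy, scipy, OpenCV 4.12 (cv2) and the standard library are available. Lean on these libraries where they do the work, as an engineer would, in place of code of your own. Each camera call takes 0.05 s, during which the arm holds its last target. There are 200 camera calls.

TASK

Slide the sample cassette sideways off the top of its stack of plates, without lifting it and leaving the plates below where they are, along into the bay of the test cell until it meets the rubber seal. Then swing the cell's latch lever fully open towards the cassette, lay its wire loop down behind the cassette's keeper, and push the lever over centre and fully down so that the cassette is clamped hard against the seal. Leave the jar, the beaker and the weight alone.

Things in the scene. Friction and masses are not known exactly. Their poses are not given: they have to be found in the camera images.
- cell: Grey test cell fixed to the bench, 295 x 120 mm. Origin: on the bench right under the latch lever's pivot; x runs from the latch to the open end of the bay, y across, z up. Latch deck (top z 45 mm) x -115 to 15; head block (top z 62) x 15 to 37. The stack stands beyond the open end, 15 to 50 mm away.
- bay (a point): Middle of the bay bed's top: cell x 110, y 0, z 40 mm; cell's axes. The flat bed runs x 37 to 180 of the cell between two rails (tops z 54) whose inner faces are at y +-47.5 mm for x 45 to 155 and flare out to about +-56 at x 180.
- lever_pivot (a point): The lever's pivot: x 0, y 0, z 75 mm of the cell; its axes are the cell's.
- lever (a joint): Latch lever's angle a (rad): 0 = flat down towards the cell's -x, clamped; grows as it rises; 1.57 upright; 1.8 stop, fully open, leaning towards the bay. Steel strip 15 mm wide, 7 thick; friction 0.14 N m holds it where it is left. From the pivot it runs along (-cos a, 0, sin a).
- lever_grip (a point): Centre of the lever's grip, a black round bar 16 mm thick and 30 mm wide across the lever's end, 80 mm from the pivot.
- bail (a joint): Wire loop's angle against the lever (rad), -0.4 to 3.1; minus the lever's angle it gives the loop's elevation, seen from the pivot towards the cell's +x. Hinged on the lever 24 mm from the pivot, towards the grip. It starts standing near the lever, which carries it along; hinge friction holds it steeper than about 55 degrees, below that it falls. Keep it out of the empty bay.
- loop_bar (a point): Centre of the loop's crossbar, 108 mm from the loop's hinge. Loop of 8 mm steel wire, 48 mm wide outside, 34 inside, 80 g; a flat thumb tab 34 mm wide reaches 24 mm on beyond the bar. Lever fully open and cassette against the seal, the bar comes down about 14 mm (its centre) beyond the edge of the keeper's lip.
- seal (a joint): How far the black rubber seal bar at the head of the bay is pressed in (m), 0 = free, 0.010 = stop. Spring 2500 N/m. Its free face is at x 45 mm of the cell, z 43 to 59. The shut latch presses it in about 5 mm.
- riser: White fixed slab 140 x 104 x 14 mm under the stack. Origin: centre of its underside; x along its length.
- plate0: Lower loose metal plate of the stack, 130 x 96 x 14 mm, 400 g. Origin: centre of its underside (z 14 mm).
- plate1: Upper loose metal plate, same size, on plate0 (underside z 28, top z 42 mm), right under the cassette.
- cassette_mid (a point): Centre of the cassette's body, an aluminium slab 130 (x) x 90 (y) x 20 mm high, about 450 g, at z 52 mm on the stack and 50 in the bay (the bed is 2 mm lower). x runs from its front (goes against the seal) to its rear, as the cell's x when home. Home against the free seal this point is at x 110 mm of the cell; clamped, about 105.
- handle (a point): Middle of the cassette's handle, a black upright bar 12 mm thick (x), 50 wide (y), 30 high, near the cassette's rear: 45 mm to +x of and 25 mm above cassette_mid. Cassette's axes.
- keeper (a point): Middle of the inner corner of the cassette's keeper, a steel hook 24 mm wide (y): the +x face of its stem, 18 mm below the lip's top edge; stem 8 mm thick. The lip, 5 mm thick, reaches 8 mm to +x, its underside 13 mm above this point. 25 mm to -x of and 14 mm above cassette_mid. The loop's bar comes down beyond the lip on the +x side and is drawn under it.
- jar_mid (a point): Closed jar, bystander, 60 mm across, 115 mm high; the point is at its centre.
- beaker_mid (a point): White open cup, bystander, 64 mm across, 85 mm high; the point is at its centre.
- weight_mid (a point): Steel calibration weight, bystander, 52 mm across, 76 mm high; the point is at its centre.
Mind the look-alikes: they are no part of the job. What is shaped like the part that bears cassette_mid but green is not meant.

How it is judged:
By the outcome, as a careful person would: the job done as asked, in the order asked, and still so for the second after the job is handed in, with the robot touching nothing.
It also fails if it takes over 61 s, if anything falls off the work surface, if the arm or the gripper's body presses on something with over 40 N, if the wrist force passes 120 N, or if a joint passes its speed limit or range.

## Working session

There is one attempt and no reset: what is moved stays moved. The work goes in short steps, Python scripts to look and compute and a tool call to move; the robot and the scene stay as the last step left them, time stands still between calls to the robot, and variables do not carry over. Pictures are saved under pics/ and viewed, about 8 in all and at most 12, crops included, and the job is handed in when it is done.

Besides the shell and the picture viewer there is one more tool, called after "Call:" as name(argument=value, ...) on one line, values as JSON. servo_tool: Moves the arm, as the interface text tells. Its arguments: {"type":"object","properties":{"plan":{"type":"array","items":{"type":"array","items":{"type":"number"}}}},"required":["plan"]}

```bash
ls; mkdir -p pics; cat > h.py <<'E'
from cell import env
import numpy as np, cv2
def cap(n,f=None):
    c=env.read_camera(n)
    if f: cv2.imwrite('pics/'+f,c['img'])
    np.savez('pics/'+n+'.npz',**c); return c
def load(n): return dict(np.load('pics/'+n+'.npz'))
def ray(c,p):
    K=c['intrinsics']; k=float(c['k1'])
    d=np.array([(p[0]-K[0,2])/K[0,0],(p[1]-K[1,2])/K[1,1]]); u=d.copy()
    for _ in range(20): u=d/(1+k*(u@u))
    R=c['R']; o=-R.T@c['t']; v=R.T@np.array([u[0],u[1],1]); return o,v/np.linalg.norm(v)
def onz(c,p,z):
    o,v=ray(c,p); return o+v*(z-o[2])/v[2]
def proj(c,X):
    q=c['R']@np.array(X,float)+c['t']; u=q[:2]/q[2]; u=u*(1+float(c['k1'])*(u@u)); K=c['intrinsics']
    return np.array([K[0,0]*u[0]+K[0,2],K[1,1]*u[1]+K[1,2]])
E
python3 - <<'E'
from h import *
a=cap('scene','s0.png');b=cap('top','t0.png')
for c in(a,b): print(-c['R'].T@c['t'],c['intrinsics'][0,0],c['k1'])
print(env.state())
E
```

```text
pics
[1083.64104819  526.81799394  629.79009366] 552.3461625586094 -0.12822784479313024
[ 425.56367392   19.3858104  1119.36423117] 556.0419935907462 -0.018851977422115754
{'t': 0.1, 'joints': array([ 1.16737968e+00,  4.91493688e-01,  1.55937471e+00, -2.05498535e-05,
        1.09170854e+00, -1.05589625e-01]), 'qvel': array([ 1.21481944e-03, -3.76490056e-03,  1.57172304e-05,  1.03330623e-03,
       -1.23055346e-04, -1.28399211e-05]), 'tau': array([ 2.24306801e-03, -6.13631129e+01, -2.58607274e+01,  6.94238115e-02,
        4.70512826e-02, -7.24756728e-05]), 'eef_pos': array([183.29584497, 597.29733573, 214.12841358]), 'tcp_rot': array([-3.14061194e+00, -8.56112449e-05,  2.84377507e+00]), 'ft_force': array([0.32521331, 0.32921758, 0.08797268]), 'moment': array([ 0.00073152, -0.03596782,  0.0116762 ]), 'opening': 0.999170101026168}
```

View pics/s0.png

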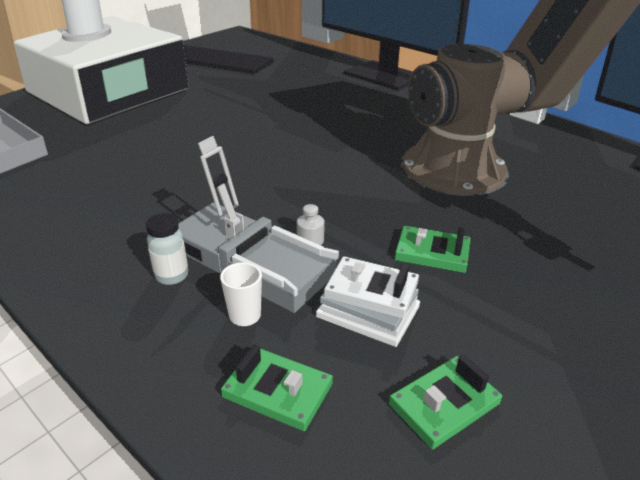

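View pics/t0.png

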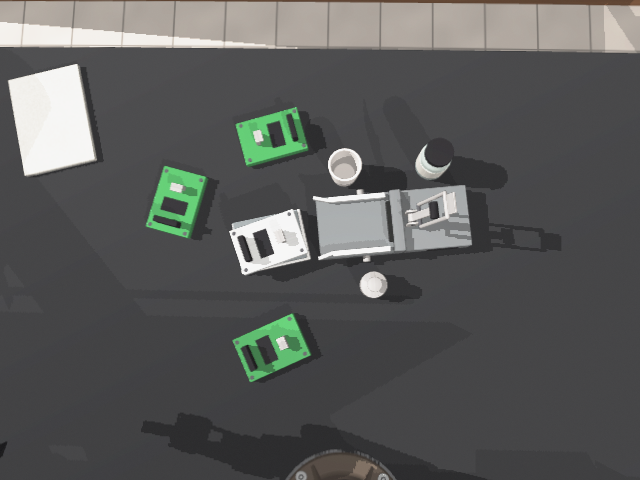

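The scene view shows the white cassette on its stack at about (372,290), the cell at about (265,240) and the lever and loop standing at about (225,200). In the top view the candidates for the cassette are:
- white on the stack at (270,242), which is the one I choose
- green at (272,137), (178,202) and (272,348), all look-alikes

The beaker (345,168), weight (373,285) and jar (434,160) stand near the cell.

```bash
python3 - <<'E'
from h import *
c=load('top'); im=c['img'][135:305,220:480]
cv2.imwrite('pics/t0c.png',cv2.resize(im,None,fx=3,fy=3,interpolation=cv2.INTER_CUBIC))
E
```

```text
(no output)
```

View pics/t0c.png

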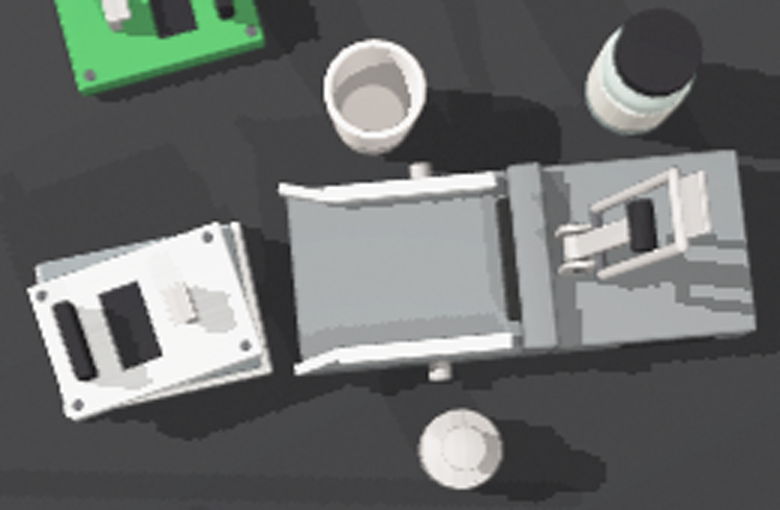

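The crop confirms the white cassette, with its handle at crop (75,340), keeper at (185,300) and screws at (41,296), (208,237), (245,345) and (78,405). The bay opens to its left, facing the stack. The lever and loop stand near upright at (640,225).

```bash
cat >> h.py <<'E'
def tc(x,y): return (220+(x+.5)/3-.5,135+(y+.5)/3-.5)
E
python3 - <<'E'
from h import *
np.set_printoptions(precision=1,suppress=True)
c=load('top')
P=lambda x,y,z: onz(c,tc(x,y),z)
s=[P(*p,62) for p in[(41,296),(208,237),(245,345),(78,405)]]
for q in s: print('screw',q[:2])
m=np.mean(s,0); d=(s[0]+s[3]-s[1]-s[2])/2; print('cass mid',m[:2],'len',np.linalg.norm(d[:2]),'yaw deg',np.degrees(np.arctan2(d[1],d[0])))
for n,p in dict(deckA=(735,151,45),deckB=(755,330,45),railA=(281,187,54),railB=(297,372,54),hA=(508,166,62),hB=(525,348,62),hA2=(541,165,62),hB2=(557,346,62),railinA=(330,201,54),railin2A=(497,188,54),railinB=(343,360,54),railin2B=(512,346,54),bedA=(289,197,40),bedB=(300,360,40),weight=(461,450,76),beak=(374,88,85),jar=(660,52,115)).items(): print(n,P(*p)[:2])
A,B=P(735,151,45),P(755,330,45); C,D=P(508,166,62),P(525,348,62);
e=(C+D-A-B)/2; print('cell x dir',np.degrees(np.arctan2(e[1],e[0])),np.linalg.norm(e[:2]),'exp 152')
r=(P(281,187,54)+P(297,372,54))/2; e=r-(A+B)/2; print(np.degrees(np.arctan2(e[1],e[0])),np.linalg.norm(e[:2]),'exp 295')
# cell origin
u=e[:2]/np.linalg.norm(e[:2]); o=((A+B)/2)[:2]+115*u; print('origin',o, 'from rail',r[:2]-180*u)
E
```

```text
screw [541.  216.7]
screw [581.1 110.5]
screw [512.1  85. ]
screw [471.7 190.4]
cass mid [526.5 150.7] len 113.18396128468868 yaw deg 110.82615477199606
deckA [ 646.3 -229.8]
deckB [ 529.6 -242.1]
railA [615.8  64.8]
railB [496.1  51.8]
hA [630.5 -80.9]
hB [513.7 -92.7]
hA2 [ 631.6 -102. ]
hB2 [ 515.3 -113. ]
railinA [607.2  32.9]
railin2A [617.6 -74.7]
railinB [504.3  22.5]
railin2B [515.4 -85.3]
bedA [611.7  60. ]
bedB [504.8  50.4]
weight [448.  -52.1]
beak [674.6   6.2]
jar [ 692.8 -168.2]
cell x dir 96.06996987453952 149.99080491349406 exp 152
96.2145103344969 295.9918048545532 exp 295
origin [ 575.5 -121.7] from rail [ 575.4 -120.7]
```

```bash
cat >> h.py <<'E'
Y=np.radians(96.1); O=np.array([575.5,-121.2,0]); RC=np.array([[np.cos(Y),-np.sin(Y),0],[np.sin(Y),np.cos(Y),0],[0,0,1]])
tocell=lambda p: RC.T@(np.asarray(p,float)-O)
tow=lambda p: RC@np.asarray(p,float)+O
def ony0(c,p,y=0):
    o,v=ray(c,p); o=tocell(o); v=RC.T@v; return o+v*(y-o[1])/v[1]
E
python3 - <<'E'
from h import *
np.set_printoptions(precision=1,suppress=True)
t=load('top');s=load('scene')
for n,p in dict(grip=(221,181),bar=(210,152),tabend=(207,142)).items(): print('scene',n,ony0(s,p))
def tri(p,q):
    o1,v1=ray(t,p);o2,v2=ray(s,q); A=np.array([v1,-v2]).T; k=np.linalg.lstsq(A,o2-o1,rcond=None)[0]
    a,b=o1+k[0]*v1,o2+k[1]*v2; return tocell((a+b)/2),np.linalg.norm(a-b)
print(tri(tc(640,225),(221,181)),tri(tc(681,208),(210,152)))
cv2.imwrite('pics/s0c.png',cv2.resize(s['img'][125:325,150:430],None,fx=2.8,fy=2.8,interpolation=cv2.INTER_CUBIC))
E
```

```text
scene grip [-23.5   0.  151.4]
scene bar [-43.1   0.  201.4]
scene tabend [-47.7   0.  218.8]
(array([-27.1,   0.3, 150.5]), np.float64(4.6330787784486)) (array([-42.3,  -1.2, 202.2]), np.float64(0.7586817524549734))
```

View pics/s0c.png

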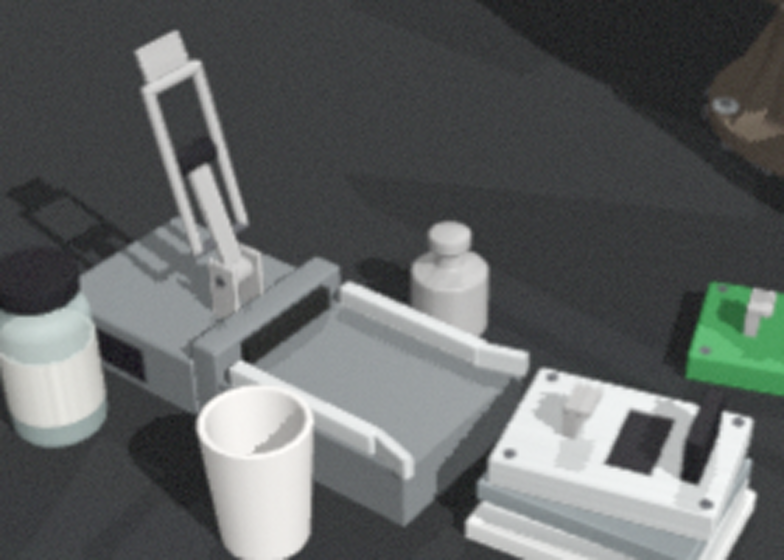

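The lever reads a ≈ 1.23 and the loop b ≈ 3.1, and the two views agree to within 5 mm. The cassette is about 20 mm off the bay axis and turned by 14.7°. I'm moving to above the handle.

Call:
servo_tool(plan=[[-0.0332,-0.0224,0.0054,0,0,0,55],[-0.0332,-0.0224,0.0054,0,0,0,55],[-0.0332,-0.0224,0.0054,0,0,0,55],[-0.0332,-0.0224,0.0054,0,0,0,55],[-0.0332,-0.0224,0.0054,0,0,0,55],[-0.0332,-0.0224,0.0054,0,0,0,55],[-0.0332,-0.0224,0.0054,0,0,0,55],[-0.0332,-0.0224,0.0054,0,0,0,55]])

```text
t: 0.77
eef_pos: [386.0, 344.3, 167.6]
tcp_rot: [-3.141, -0.002, 2.855]
ft_force: [-0.1, 0.4, 0.3]
opening: 0.56
```

Call:
servo_tool(plan=[[-0.0332,-0.0224,0.0054,0,0,0,55],[-0.0332,-0.0224,0.0054,0,0,0,55],[-0.0332,-0.0224,0.0054,0,0,0,55],[0,0,0,0,0,-6.3,55],[0,0,0,0,0,-6.3,55],[0,0,0,0,0,-6.3,55],[0,0,0,0,0,-6.3,55],[0,0,0,0,0,-6.3,55]])

```text
t: 1.43
eef_pos: [468.8, 239.2, 147.8]
tcp_rot: [-3.141, -0.006, -2.87]
ft_force: [-0.2, 0.1, 0.1]
opening: 0.552
```

```bash
cat >> h.py <<'E'
from scipy.spatial.transform import Rotation as Ro
def go(pos,rpy=None):
    s=env.state(); R=Ro.from_euler('xyz',s['tcp_rot']); d=R.inv().apply(np.array(pos)-s['eef_pos'])/1000
    w=np.zeros(3) if rpy is None else (R.inv()*Ro.from_euler('xyz',rpy)).as_rotvec(degrees=True)
    print('at',s['eef_pos'].round(1),'shift',d.round(4),'norm',np.linalg.norm(d).round(4),'turn',w.round(2))
E
python3 - <<'E'
from h import *
t=load('top'); print(onz(t,tc(72,338),92))
go([510.5,192.8,110],[np.pi,0,np.radians(200.8)])
c=cap('wrist','w1.png')
E
```

```text
[511.85162145 190.77821942  92.        ]
at [468.8 239.2 147.8] shift [-0.028  -0.0558  0.0376] norm 0.0729 turn [-0.03 -0.36 -5.23]
```

View pics/w1.png

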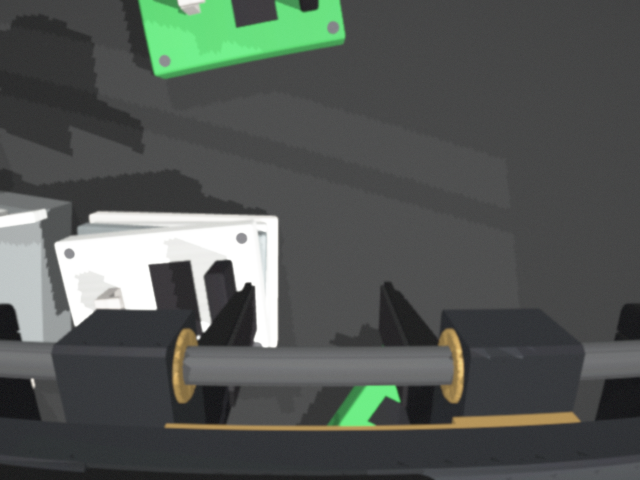

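The wrist view shows the handle at (222,275), two screws at (69,254) and (242,238), and the fingertips at (250,288) and (387,288). I'm checking the screws against the top-view estimate.

```bash
python3 - <<'E'
from h import *
c=load('wrist')
for p in[(69,254),(242,238)]: print(onz(c,p,62))
E
```

```text
[512.50082317  86.39325207  62.        ]
[472.00667505 192.5962653   62.        ]
```

Call:
servo_tool(plan=[[-0.014,-0.028,0.01,0,0,-2.6,55],[-0.0135,-0.027,0.01,0,0,-2.6,55],[0,0,0,0,0,0,55]])

```text
t: 1.73
eef_pos: [512.1, 194.6, 127.2]
tcp_rot: [-3.141, -0.005, -2.769]
ft_force: [-0.6, -0.4, 0.3]
opening: 0.55
```

Call:
servo_tool(plan=[[0.0015,0,0.028,0,0,0.3,50],[0,0,0.022,0,0,0.2,50],[0,0,0.01,0,0,0,50],[0,0,0,0,0,0,50],[0,0,0,0,0,0,0],[0,0,0,0,0,0,0],[0,0,0,0,0,0,0],[0,0,0,0,0,0,0]])

```text
t: 2.4
eef_pos: [511.4, 193.7, 66.4]
tcp_rot: [-3.141, -0.004, -2.797]
ft_force: [-0.1, -0.8, 0.4]
opening: 0.273
```

Call:
servo_tool(plan=[[0,0,0,0,0,0,0],[0,0,0,0,0,0,0]])

```text
t: 2.57
eef_pos: [511.8, 193.9, 67.7]
tcp_rot: [-3.141, -0.002, -2.797]
ft_force: [1.0, -1.4, -1.0]
opening: 0.135
```

Call:
servo_tool(plan=[[0,0,0,0,0,0,0],[0,0,0,0,0,0,0]])

```text
t: 2.73
eef_pos: [511.7, 194.0, 68.1]
tcp_rot: [-3.141, -0.001, -2.797]
ft_force: [-0.1, 1.0, -3.3]
opening: 0.122
```

Call:
servo_tool(plan=[[-0.0035,-0.0023,0,0,0,1.7,0],[-0.0035,-0.0023,0,0,0,1.7,0],[-0.0035,-0.0023,0,0,0,1.7,0],[-0.0035,-0.0023,0,0,0,1.7,0]])

```text
t: 3.07
eef_pos: [526.6, 189.7, 67.8]
tcp_rot: [-3.142, -0.004, -2.92]
ft_force: [-1.7, 2.2, 1.6]
opening: 0.121
```

Call:
servo_tool(plan=[[-0.0035,-0.0023,0,0,0,1.7,0],[-0.0035,-0.0023,0,0,0,1.7,0],[-0.0035,-0.0023,0,0,0,1.7,0],[-0.0035,-0.0023,0,0,0,1.7,0],[0,0,0,0,0,0,0]])

```text
t: 3.48
eef_pos: [542.3, 183.4, 67.9]
tcp_rot: [3.141, -0.005, -3.046]
ft_force: [0.2, -0.8, -1.6]
opening: 0.125
```

```bash
python3 - <<'E'
from h import *
s=env.state(); print(s['ft_force'],tocell(s['eef_pos']),np.degrees(s['tcp_rot'][2])%360)
c=cap('top','t1.png'); im=c['img'][135:305,220:480]
cv2.imwrite('pics/t1c.png',cv2.resize(im,None,fx=3,fy=3,interpolation=cv2.INTER_CUBIC))
go(tow([300,0,67.5]),[np.pi,0,np.radians(186.1)])
E
```

```text
[ 0.17977308 -0.76520367 -1.56810819] [306.39100697   0.62407918  67.89822753] 185.46886346224494
at [542.1 183.4  67.9] shift [-0.0009 -0.0064  0.0003] norm 0.0065 turn [ 0.02 -0.28 -0.53]
```

View pics/t1c.png

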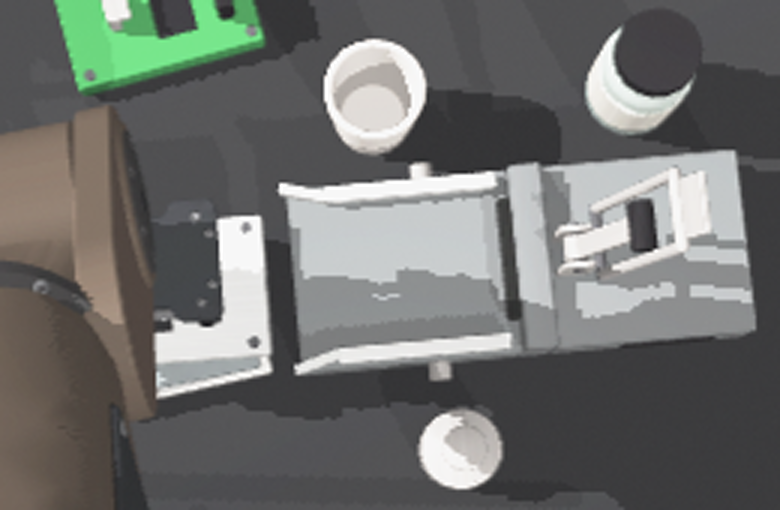

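The front screws at crop (246,228) and (254,342) are visible, so I can compute the cassette's lateral offset and yaw in cell axes.

```bash
python3 - <<'E'
from h import *
c=load('top'); a,b=[tocell(onz(c,tc(*p),62)) for p in[(246,228),(254,342)]]
print(a,b,'yaw rel cell',np.degrees(np.arctan2(-(b-a)[0]*-1,-(b-a)[1])))
d=a-b; print(np.degrees(np.arctan2(-d[0],d[1])), (a+b)/2)
m=c['img']; 
# subpixel screws: dark centroids within windows
for p in[(246,228),(254,342)]:
    u,v=map(int,np.round(tc(*p))); w=255-cv2.cvtColor(m[v-3:v+4,u-3:u+4],cv2.COLOR_BGR2GRAY).astype(float); w-=np.median(w);w[w<15]=0
    ys,xs=np.mgrid[-3:4,-3:4]; print(tocell(onz(c,(u+(w*xs).sum()/w.sum(),v+(w*ys).sum()/w.sum()),62)))
E
```

```text
[205.0508474  -33.81944039  62.        ] [205.91931991  39.74202821  62.        ] yaw rel cell 179.32359292966015
179.32359292966015 [205.48508366   2.96129391  62.        ]
[205.19849284 -34.41828946  62.        ]
[206.23122377  39.65853096  62.        ]
```

Call:
servo_tool(plan=[[-0.0008,-0.004,0,0,0,-0.4,0],[-0.0008,-0.006,0,0,0,-0.2,0],[0,-0.008,0,0,0,0,0],[0,-0.008,0,0,0,0,0],[0,-0.008,0,0,0,0,0]])

```text
t: 3.95
eef_pos: [546.8, 148.7, 68.0]
tcp_rot: [3.141, -0.005, -3.027]
ft_force: [0.1, 1.2, -1.5]
opening: 0.122
```

```bash
cat > st.py <<'E'
from h import *
s=env.state(); print('ft',s['ft_force'].round(1),'cell',tocell(s['eef_pos']).round(1),'yaw',np.degrees(s['tcp_rot'][2]).round(2)%360,'op',s['opening'],s['t'])
E
python3 st.py
```

```text
ft [ 0.1  1.2 -1.5] cell [ 2.714e+02 -2.000e-01  6.800e+01] yaw 186.56 op 0.12157598236229454 3.95
```

Call:
servo_tool(plan=[[-0.0008,-0.008,0,0,0,0.4,0],[0,-0.008,0,0,0,0,0],[0,-0.008,0,0,0,0,0],[0,-0.008,0,0,0,0,0],[0,-0.008,0,0,0,0,0]])

```text
t: 4.37
eef_pos: [552.3, 103.5, 67.9]
tcp_rot: [3.141, -0.005, -3.036]
ft_force: [0.0, 1.9, -1.7]
opening: 0.124
```

```bash
python3 st.py
```

```text
ft [ 0.   1.9 -1.7] cell [225.9  -0.8  67.9] yaw 186.03 op 0.12372717588935668 4.3667
```

Call:
servo_tool(plan=[[0,-0.008,0,0,0,0,0],[0,-0.008,0,0,0,0,0],[0,-0.008,0,0,0,0,0],[0,-0.006,0,0,0,0,0]])

```text
t: 4.7
eef_pos: [555.7, 69.7, 67.7]
tcp_rot: [3.141, -0.006, -3.037]
ft_force: [-0.5, -0.4, -3.7]
opening: 0.125
```

```bash
python3 st.py
```

```text
ft [-0.5 -0.4 -3.7] cell [191.9  -0.6  67.7] yaw 186.0 op 0.12543774816128134 4.7
```

Call:
servo_tool(plan=[[0,-0.006,0,0,0,0,0],[0,-0.006,0,0,0,0,0],[0,-0.006,0,0,0,0,0],[0,-0.004,0.0006,0,0,0,0],[0,-0.003,0.0008,0,0,0,0],[0,0,0.0006,0,0,0,0]])

```text
t: 5.2
eef_pos: [558.3, 40.8, 65.8]
tcp_rot: [3.141, -0.007, -3.038]
ft_force: [-5.0, 1.6, 14.5]
opening: 0.124
```

```bash
python3 st.py
```

```text
ft [-5.   1.6 14.5] cell [ 1.63e+02 -1.00e-01  6.58e+01] yaw 185.95 op 0.12418087371765406 5.2
```

Call:
servo_tool(plan=[[-0.0003,-0.003,-0.0005,0,0,0,0],[0,-0.003,0,0,0,0,0],[0,0,0,0,0,0,0]])

```text
t: 5.45
eef_pos: [559.4, 34.5, 66.5]
tcp_rot: [3.141, -0.006, -3.037]
ft_force: [-0.3, 0.1, -4.1]
opening: 0.124
```

```bash
python3 st.py
```

```text
ft [-0.3  0.1 -4.1] cell [156.6  -0.5  66.5] yaw 185.98 op 0.12414725392237602 5.45
```

Call:
servo_tool(plan=[[0,-0.0015,0.0003,0,0,0,0],[0,-0.001,0,0,0,0,0]])

```text
t: 5.62
eef_pos: [559.5, 31.9, 65.9]
tcp_rot: [3.141, -0.006, -3.037]
ft_force: [0.9, 1.2, -1.3]
opening: 0.123
```

Call:
servo_tool(plan=[[0,-0.001,0,0,0,0,0],[0,-0.001,0,0,0,0,0]])

```text
t: 5.78
eef_pos: [559.7, 30.1, 66.0]
tcp_rot: [3.14, -0.007, -3.037]
ft_force: [-2.0, 4.5, 0.4]
opening: 0.125
```

```bash
python3 st.py
```

```text
ft [-2.   4.5  0.4] cell [152.2  -0.4  66. ] yaw 186.0 op 0.12454835924507157 5.7833
```

The seal is met at about 4.5 N. I'm releasing the handle and rising.

Call:
servo_tool(plan=[[0,0,0,0,0,0,45],[0,0,0,0,0,0,45],[0,0,0,0,0,0,45],[0,0,-0.02,0,0,0,45],[0,0,-0.035,0,0,0,45],[0,0,-0.041,0,0,0,30],[0,0,-0.041,0,0,0,0],[0,0,-0.041,0,0,0,0]])

```text
t: 6.45
eef_pos: [558.3, 29.4, 242.5]
tcp_rot: [3.139, -0.021, -3.037]
ft_force: [0.7, 0.0, -0.3]
opening: 0.29
```

Call:
servo_tool(plan=[[0,0,-0.041,0,0,0,0],[0,-0.03,-0.02,0,0,0,0],[0,-0.04,0,0,0,0,0],[0,-0.04,0,0,0,0,0],[0,-0.04,0,0,0,0,0],[0,-0.04,0,0,0,0,0],[0,-0.04,0,0,0,0,0],[0,-0.04,0,0,0,0,0]])

```text
t: 7.12
eef_pos: [590.6, -243.3, 321.3]
tcp_rot: [-3.136, 0.001, -3.026]
ft_force: [0.1, 1.4, 0.0]
opening: 0.005
```

```bash
python3 - <<'E'
from h import *
import st
c=cap('top'); d=cap('scene','s2.png')
print('joints',env.state()['joints'].round(2))
w=cap('wrist'); print('wristcam cell',tocell(-w['R'].T@w['t']))
a=cv2.resize(c['img'][150:300,225:465],None,fx=2.5,fy=2.5); b=cv2.resize(d['img'][130:350,150:430],None,fx=2.14,fy=2.14)
h=max(a.shape[0],b.shape[0]);  # stacked? keep two, side by side 
b=b[:,:600]; a=a[:,:600]
cv2.imwrite('pics/m2.png',np.vstack([a[:260,:600],b[:340,:600]]) if False else cv2.resize(np.hstack([a[:375,:600],cv2.resize(b,(478,375))]),None,fx=.74,fy=.74))
E
```

```text
ft [0.1 1.4 0. ] cell [-123.    -2.   321.3] yaw 186.61 op 0.004926671525465756 7.1167
joints [-0.5   0.43  1.37 -0.    1.33 -2.18]
wristcam cell [-124.6972408    71.74793724  489.9239141 ]
```

View pics/m2.png

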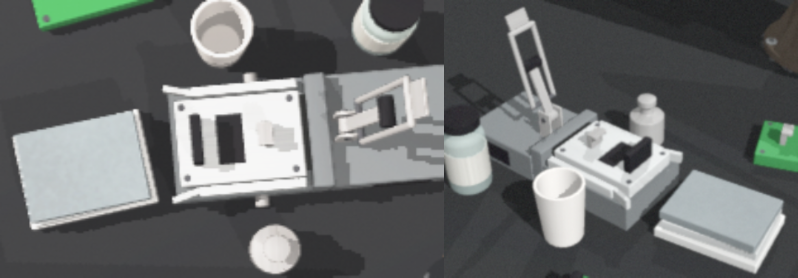

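The cassette sits home in the bay against the seal and the plates have not moved. The lever and loop are still near upright. I'm checking the tilt's wrist angles before moving.

```bash
python3 - <<'E'
from h import *
def sol(th,tw,q1,ph):
    z=np.array([np.sin(th),0,-np.cos(th)]); y=np.array([np.cos(th),0,np.sin(th)]); x=np.cross(y,z)
    M=RC@np.array([x,y,z]).T@Ro.from_euler('z',tw,degrees=True).as_matrix()
    W=Ro.from_euler('y',-ph)*Ro.from_euler('z',-q1)*Ro.from_matrix(M)*Ro.from_euler('z',-90 if 0 else 90,degrees=True).inv()
    e=W.as_euler('ZYZ'); return e.round(2)
for ph in(1.8,2.1):
  print('chk',sol(0,0,-.5,1.8))
  for tw in(0,90,180): print(ph,tw,sol(np.radians(50),tw,-.53,ph))
E
```

```text
chk [ 0.    1.34 -2.18]
1.8 0 [ 0.7   1.87 -2.18]
1.8 90 [ 0.7   1.87 -0.61]
1.8 180 [0.7  1.87 0.96]
chk [ 0.    1.34 -2.18]
2.1 0 [ 0.67  1.64 -2.37]
2.1 90 [ 0.67  1.64 -0.8 ]
2.1 180 [0.67 1.64 0.77]
```

Call:
servo_tool(plan=[[0.002,0,0,0,0,0.5,0],[0,0,0,-6.9,0,0,0],[0,0,0,-6.9,0,0,0],[0,0,0,-6.9,0,0,0],[0,0,0,-6.9,0,0,0],[0,0,0,-6.9,0,0,0],[0,0,0,-6.9,0,0,0],[0,0,0,-6.9,0,0,0]])

```text
t: 7.93
eef_pos: [589.2, -230.5, 330.1]
tcp_rot: [2.277, 0.011, -3.024]
ft_force: [0.1, 1.0, 0.6]
opening: 0.006
```

```bash
cat > st.py <<'E'
from h import *
def tgt(th,tw=0):
    th=np.radians(th); z=np.array([np.sin(th),0,-np.cos(th)]); y=np.array([np.cos(th),0,np.sin(th)])
    return (Ro.from_matrix(RC@np.array([np.cross(y,z),y,z]).T)*Ro.from_euler('z',tw,degrees=True)).as_euler('xyz')
s=env.state(); M=RC.T@Ro.from_euler('xyz',s['tcp_rot']).as_matrix()
print('ft cell',(RC.T@s['ft_force']).round(1),'cell',tocell(s['eef_pos']).round(1),'tool z',M[:,2].round(3),'y',M[:,1].round(3),'q',s['joints'].round(2),s['t'])
E
python3 - <<'E'
from st import *
go(tow([-80,0,129]),tgt(55))
E
```

```text
ft cell [ 1.  -0.2  0.6] cell [-110.2   -2.   330.1] tool z [ 0.761  0.001 -0.649] y [0.649 0.016 0.761] q [-0.71  0.67  1.17  0.59  1.94 -2.37] 7.9333
at [ 589.2 -230.5  330.1] shift [ 0.004  -0.1334  0.1535] norm 0.2034 turn [-5.48 -0.1   0.9 ]
```

Call:
servo_tool(plan=[[0,0,0,-5.5,0,0.9,0],[0.0007,-0.024,0.024,0,0,0,0],[0.0007,-0.024,0.024,0,0,0,0],[0.0007,-0.024,0.024,0,0,0,0],[0.0007,-0.024,0.024,0,0,0,0],[0.0007,-0.024,0.024,0,0,0,0],[0,0,0,0,0,0,0]])

```text
t: 8.52
eef_pos: [580.9, -190.7, 157.2]
tcp_rot: [2.168, -0.009, -3.028]
ft_force: [-0.5, 0.2, -0.1]
opening: 0.004
```

```bash
python3 - <<'E'
from st import *
go(tow([-60,0,129]),tgt(55))
go(tow([-32,0,129.5]),tgt(55))
go(tow([20,0,133]),tgt(55))
E
```

```text
ft cell [ 0.2  0.5 -0.1] cell [-69.7   2.  157.2] tool z [ 0.827  0.011 -0.562] y [ 0.562 -0.003  0.827] q [-0.69  0.83  1.4   0.62  1.7  -2.54] 8.5167
at [ 580.9 -190.7  157.2] shift [-0.0023 -0.0178  0.0238] norm 0.0299 turn [ 0.79 -0.61 -0.18]
at [ 580.9 -190.7  157.2] shift [-0.0025 -0.0017  0.0467] norm 0.0468 turn [ 0.79 -0.61 -0.18]
at [ 580.9 -190.7  157.2] shift [-0.0029  0.0305  0.0878] norm 0.0929 turn [ 0.79 -0.61 -0.18]
```

Call:
servo_tool(plan=[[-0.0012,-0.009,0.012,0.8,-0.6,0,0],[-0.0012,-0.009,0.012,0,0,0,0],[0,0.0045,0.0066,0,0,0,0],[0,0.0045,0.0066,0,0,0,0],[0,0.0045,0.0066,0,0,0,0],[0,0.0045,0.0066,0,0,0,0]])

```text
t: 9.02
eef_pos: [580.8, -144.6, 133.9]
tcp_rot: [2.185, -0.0, -3.033]
ft_force: [-0.3, -3.1, 1.5]
opening: 0.003
```

```bash
python3 - <<'E'
from st import *
go(tow([20,0,133]),tgt(55))
E
```

```text
ft cell [-3.1  0.6  1.5] cell [-23.8  -2.8 133.9] tool z [ 0.817  0.002 -0.576] y [0.576 0.001 0.817] q [-0.64  0.82  1.49  0.64  1.6  -2.57] 9.0167
at [ 580.8 -144.6  133.9] shift [0.0027 0.0245 0.0363] norm 0.0439 turn [-0.17 -0.1   0.06]
```

Call:
servo_tool(plan=[[0.0013,0.0042,0.0066,0,0,0,0],[0.0012,0.0042,0.0066,0,0,0,0],[0,0.0042,0.0066,0,0,0,0],[0,0.0042,0.0066,0,0,0,0]])

```text
t: 9.35
eef_pos: [575.8, -112.3, 135.0]
tcp_rot: [2.192, 0.005, -3.035]
ft_force: [2.5, -62.0, 11.2]
opening: 0.007
```

```bash
python3 - <<'E'
from st import *
E
```

```text
ft cell [-61.9   4.1  11.2] cell [  8.8  -1.2 135. ] tool z [ 0.813 -0.003 -0.582] y [0.582 0.005 0.813] q [-0.6   0.79  1.55  0.67  1.54 -2.57] 9.35
```

The lever is on its stop. I'm backing off and looking.

Call:
servo_tool(plan=[[0,-0.004,-0.006,0,0,0,0],[0,-0.008,-0.012,0,0,0,0],[0,-0.008,-0.012,0,0,0,0],[0,-0.008,-0.012,0,0,0,0]])

```text
t: 9.68
eef_pos: [580.6, -161.3, 137.9]
tcp_rot: [2.192, 0.005, -3.031]
ft_force: [0.3, -0.3, -0.1]
opening: 0.004
```

```bash
python3 - <<'E'
from st import *
d=cap('scene'); cv2.imwrite('pics/s3.png',cv2.resize(d['img'][90:290,140:370],None,fx=3,fy=3,interpolation=cv2.INTER_CUBIC)[:600])
E
```

```text
ft cell [-0.3 -0.3 -0.1] cell [-40.4  -0.8 137.9] tool z [ 0.813  0.001 -0.582] y [0.582 0.006 0.813] q [-0.66  0.82  1.46  0.63  1.62 -2.57] 9.6833
```

View pics/s3.png

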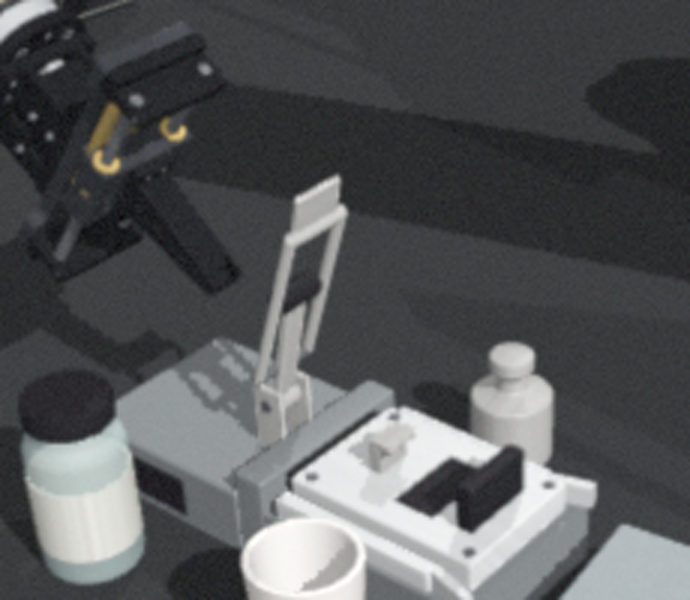

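The lever and loop now lean towards the bay, with the grip at crop (302,290), the bar at (317,225) and the tab end at (318,190). I'm computing their angles.

```bash
python3 - <<'E'
from h import *
s=load('scene')
g,b,t=[ony0(s,(140+x/3,90+y/3)) for x,y in[(302,288),(317,225),(318,192)]]
print(g,b,t); a=np.arctan2(g[2]-75,-g[0]); print('a',a,'grip r',np.hypot(g[0],g[2]-75))
h=np.array([-24*np.cos(a),75+24*np.sin(a)]); print('loop elev deg',np.degrees(np.arctan2(b[2]-h[1],b[0]-h[0])),np.hypot(b[2]-h[1],b[0]-h[0]))
E
```

```text
[ 22.93481826   0.         157.55270413] [ 38.09718687   0.         202.22266835] [ 40.60199119   0.         222.8851368 ]
a 1.8417826667851651 grip r 85.6793723578986
loop elev deg 73.07718635282748 108.81021857513925
```

Call:
servo_tool(plan=[[0.0005,0.0294,-0.0047,0,0,0,0],[0,0.0294,-0.0047,0,0,0,0],[0,0.0294,-0.0047,0,0,0,0],[0,0.005,0.012,0,0,0,0],[0,0.005,0.012,0,0,0,0],[0,0,0,0,0,0,0]])

```text
t: 10.23
eef_pos: [572.4, -100.4, 212.1]
tcp_rot: [2.188, 0.002, -3.038]
ft_force: [-0.0, 0.7, -0.2]
opening: 0.004
```

```bash
python3 - <<'E'
from st import *
go(tow([37,0,210]),tgt(55))
go(tow([63,0,198]),tgt(55))
go(tow([90,0,180]),tgt(55))
E
```

```text
ft cell [ 0.7 -0.1 -0.2] cell [ 21.    0.9 212.1] tool z [ 0.815 -0.003 -0.579] y [0.579 0.    0.815] q [-0.59  0.68  1.53  0.68  1.64 -2.48] 10.2333
at [ 572.4 -100.4  212.1] shift [-0.0008  0.0075  0.0143] norm 0.0162 turn [-0.39  0.2   0.  ]
at [ 572.4 -100.4  212.1] shift [-0.0007  0.0128  0.0424] norm 0.0443 turn [-0.39  0.2   0.  ]
at [ 572.4 -100.4  212.1] shift [-0.0006  0.0138  0.0749] norm 0.0761 turn [-0.39  0.2   0.  ]
```

Call:
servo_tool(plan=[[-0.0007,0.004,0.007,0,0,0,0],[0,0.004,0.007,0,0,0,0],[0,0.003,0.01,0,0,0,0],[0,0.002,0.01,0,0,0,0],[0,0.001,0.01,0,0,0,0],[0,0,0.01,0,0,0,0],[0,0,0.01,0,0,0,0],[0,0,0.01,0,0,0,0]])

```text
t: 10.9
eef_pos: [565.1, -27.0, 174.8]
tcp_rot: [2.186, -0.002, -3.039]
ft_force: [0.6, 0.5, -0.3]
opening: 0.002
```

```bash
python3 - <<'E'
from st import *
d=cap('scene'); t=cap('top')
a=cv2.resize(d['img'][90:300,140:380],None,fx=1.66,fy=1.66); b=cv2.resize(t['img'][150:290,300:460],(400,350))
b=cv2.resize(t['img'][155:295,300:460],(398,348))
cv2.imwrite('pics/s4.png',np.hstack([a[:348],b]))
E
```

```text
ft cell [ 0.4 -0.7 -0.3] cell [ 94.7   0.3 174.8] tool z [ 0.817 -0.002 -0.577] y [ 0.577 -0.004  0.817] q [-0.5   0.69  1.66  0.74  1.5  -2.51] 10.9
```

View pics/s4.png

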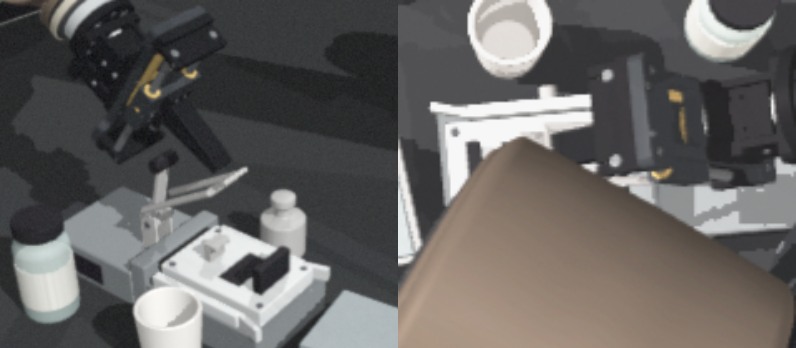

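Call:
servo_tool(plan=[[0,0.025,-0.018,0,0,0,0],[0,0.016,-0.011,6.9,0,0,0],[0,0,0,6.9,0,0,0],[0,0,0,6.9,0,0,0],[0,0,0,6.9,0,0,0],[0,0,0,6.9,0,0,0],[0,0,0,6.9,0,0,0],[0,0,0,6.9,0,0,0]])

```text
t: 11.67
eef_pos: [568.3, -33.0, 227.9]
tcp_rot: [3.05, 0.004, -3.048]
ft_force: [0.9, -0.0, -0.8]
opening: 0.003
```

```bash
python3 - <<'E'
from st import *
d=cap('scene'); a=cv2.resize(d['img'][150:300,190:370],None,fx=4,fy=4,interpolation=cv2.INTER_CUBIC)
cv2.imwrite('pics/s5.png',a)
go(tow([60,0,135]),tgt(0))
E
```

```text
ft cell [-0.1 -0.8 -0.8] cell [ 88.5  -2.2 227.9] tool z [ 0.092 -0.005 -0.996] y [ 0.996 -0.012  0.092] q [-0.22  0.4   1.68  0.1   1.09 -1.93] 11.6667
at [568.1 -31.4 228.6] shift [ 0.0023 -0.0378  0.0908] norm 0.0984 turn [ 4.76  0.31 -0.58]
```

View pics/s5.png

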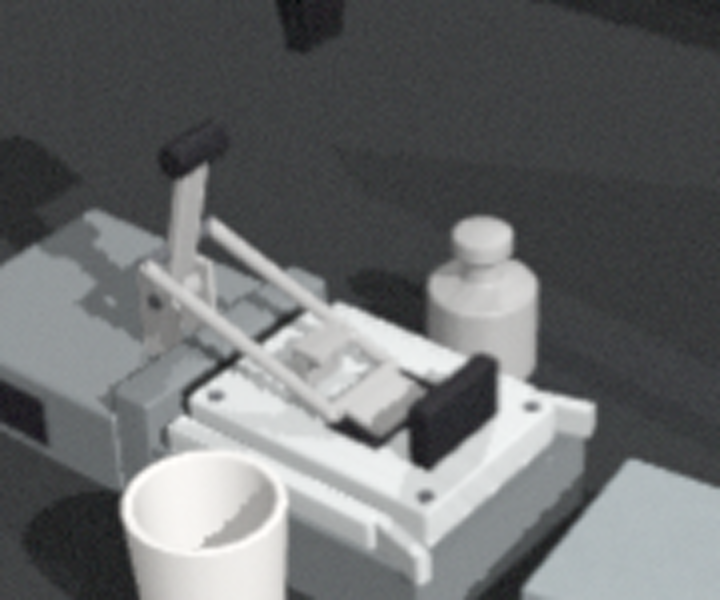

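The loop lies down on the cassette with its bar at about (330,412)–(400,370), between the keeper and the handle, and the lever stands open. Next is closing the lever from its +x side.

Call:
servo_tool(plan=[[0,0,0,4.8,0.3,-0.6,0],[0.0007,-0.011,0.0295,0,0,0,0],[0.0007,-0.011,0.0295,0,0,0,0],[0.0007,-0.011,0.0295,0,0,0,0],[0,0,0,0,0,0,0]])

```text
t: 12.13
eef_pos: [571.7, -62.7, 141.7]
tcp_rot: [-3.139, 0.008, -3.028]
ft_force: [0.2, -0.4, -1.3]
opening: 0.003
```

```bash
python3 - <<'E'
from st import *
E
```

```text
ft cell [-0.4 -0.2 -1.3] cell [ 58.6  -2.4 141.7] tool z [-0.002 -0.008 -1.   ] y [ 1.     0.007 -0.002] q [-0.22  0.5   1.77  0.    0.86 -1.91] 12.1333
```

Call:
servo_tool(plan=[[0.0012,-0.009,0.002,0,0,0,0],[0.0012,-0.009,0.002,0,0,0,0],[0,-0.009,0.001,0,0,0,0],[0,-0.009,0,0,0,0,0],[0,-0.009,0,0,0,0,0]])

```text
t: 12.55
eef_pos: [575.5, -110.5, 140.6]
tcp_rot: [3.141, 0.01, -3.03]
ft_force: [-1.5, 2.2, -0.3]
opening: 0.001
```

Call:
servo_tool(plan=[[0,-0.009,0,0,0,0,0],[0,-0.009,0,0,0,0,0],[0,-0.009,0,0,0,0,0]])

```text
t: 12.8
eef_pos: [578.9, -140.3, 142.1]
tcp_rot: [3.141, 0.011, -3.03]
ft_force: [-0.4, 2.6, -0.1]
opening: 0.003
```

```bash
python3 - <<'E'
from st import *
E
```

```text
ft cell [ 2.7  0.1 -0.1] cell [-19.4  -1.4 142.1] tool z [ 0.001 -0.011 -1.   ] y [1.    0.005 0.001] q [-0.35  0.53  1.72  0.01  0.89 -2.04] 12.8
```

Call:
servo_tool(plan=[[0.001,-0.0065,0,0,0,0,0],[0,-0.0065,0.001,0,0,0,0],[0,-0.0085,0.004,0,0,0,0],[0,-0.0085,0.005,0,0,0,0],[0,-0.0075,0.006,0,0,0,0],[0,-0.0075,0.007,0,0,0,0]])

```text
t: 13.3
eef_pos: [583.5, -189.3, 118.3]
tcp_rot: [3.14, 0.012, -3.03]
ft_force: [-0.2, 1.7, 1.8]
opening: 0.003
```

```bash
python3 - <<'E'
from st import *
E
```

```text
ft cell [1.7 0.1 1.8] cell [-68.5  -0.7 118.3] tool z [ 0.002 -0.012 -1.   ] y [1.    0.005 0.002] q [-0.42  0.58  1.69  0.01  0.86 -2.11] 13.3
```

Call:
servo_tool(plan=[[0,-0.002,0.006,0,0,0,0],[0,-0.002,0.006,0,0,0,0],[0,-0.002,0.006,0,0,0,0],[0,-0.001,0.006,0,0,0,0]])

```text
t: 13.63
eef_pos: [585.2, -199.9, 91.7]
tcp_rot: [-3.14, 0.013, -3.031]
ft_force: [-0.7, -2.0, 2.1]
opening: 0.005
```

```bash
python3 - <<'E'
from st import *
E
```

```text
ft cell [-1.9  0.9  2.1] cell [-79.3  -1.2  91.7] tool z [-0.001 -0.013 -1.   ] y [ 1.     0.004 -0.001] q [-0.44  0.62  1.7   0.01  0.81 -2.13] 13.6333
```

Call:
servo_tool(plan=[[0,0,0.004,0,0,0,0],[0,0,0.003,0,0,0,0],[0,0,0.003,0,0,0,0]])

```text
t: 13.88
eef_pos: [585.8, -200.4, 81.8]
tcp_rot: [-3.139, 0.014, -3.031]
ft_force: [-14.5, 3.2, 53.4]
opening: -0.001
```

```bash
python3 - <<'E'
from st import *
E
```

```text
ft cell [ 4.7 14.1 53.4] cell [-79.9  -1.8  81.8] tool z [-0.002 -0.014 -1.   ] y [ 1.     0.004 -0.002] q [-0.44  0.63  1.71  0.01  0.79 -2.13] 13.8833
```

On the stop at 53 N with the tip at z 82, the expected height for a fully down lever. I'm rising and checking.

Call:
servo_tool(plan=[[0,0,-0.008,0,0,0,0],[0,0,-0.03,0,0,0,0],[0,0,-0.04,0,0,0,0],[0,0,-0.04,0,0,0,0],[0,-0.04,-0.01,0,0,0,0],[0,-0.04,0,0,0,0,0],[0,-0.04,0,0,0,0,0],[0,-0.04,0,0,0,0,0]])

```text
t: 14.55
eef_pos: [603.6, -354.5, 218.5]
tcp_rot: [-3.139, 0.015, -3.019]
ft_force: [0.6, 0.2, -0.8]
opening: 0.005
```

```bash
python3 - <<'E'
from st import *
d=cap('scene'); t=cap('top')
a=cv2.resize(d['img'][160:310,160:370],(560,400),interpolation=cv2.INTER_CUBIC)
b=cv2.resize(t['img'][170:270,220:480],(780,300),interpolation=cv2.INTER_CUBIC)
b=cv2.resize(b,(520,200)); o=np.zeros((600,560,3),np.uint8); o[:400]=a; o[400:,:520]=b; cv2.imwrite('pics/f.png',o)
E
```

```text
ft cell [ 0.2 -0.6 -0.8] cell [-235.    -3.1  218.5] tool z [-0.003 -0.015 -1.   ] y [ 1.     0.017 -0.003] q [-0.63  0.59  1.36  0.01  1.18 -2.33] 14.55
```

View pics/f.png

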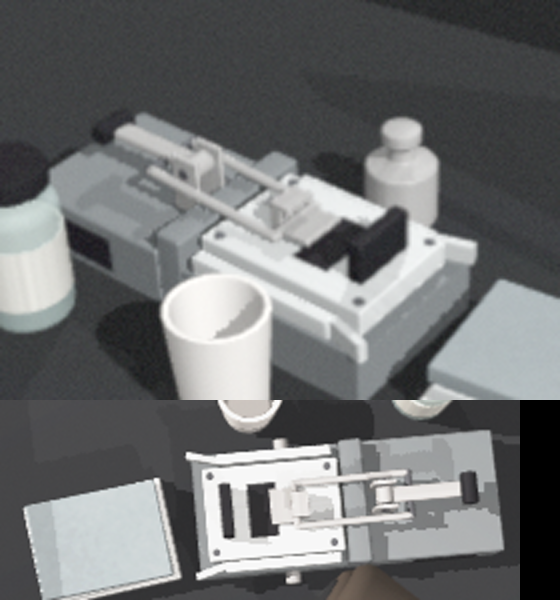

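The lever lies flat with its grip at (470,487), and the loop reaches over to the keeper at about (290,505). I'm measuring the cassette's position, the grip's height and the plates.

```bash
python3 - <<'E'
from h import *
t=load('top'); d=load('scene'); f=lambda x,y:(220+x/2,170+(y-400)/2)
S=[tocell(onz(t,f(*p),60)) for p in[(207,477),(326,466),(338,549),(216,553)]]
print(np.array(S).round(1),np.mean(S,0))
print('grip top', tocell(onz(t,f(470,487),83)),'scene grip',ony0(d,(160+116*210/560,160+127*150/400)))
E
```

```text
[[162.9 -34.6  60. ]
 [ 47.9 -35.2  60. ]
 [ 44.2  45.6  60. ]
 [160.5  39.3  60. ]] [103.88463074   3.80520186  60.        ]
grip top [-81.95765629   0.23962873  83.        ] scene grip [-77.98822333   0.          76.0021285 ]
```

```bash
python3 -c "
from h import *
print(env.job_done())"
```

```text
the job is handed in; nothing more can be done
None
```

The job is done and handed in at about 15 s of the 61 s allowed. I gripped the cassette by its handle, slid it off the stack and into the bay, and stopped when the seal pushed back with about 4.5 N. I then swung the lever to its open stop, laid the loop behind the keeper, and pushed the lever down to its stop. The arm was clear of everything at hand-in.

**Last checks**
- **Lever:** the grip measured at cell x about -80 mm and z about 76 mm (fully down is -80, 75), so it is fully down.
- **Cassette:** its centre measured at cell x about 104 mm, against about 105 expected when clamped.
- **Loop:** in the last picture its bar lies at the keeper. I judged this by eye and did not measure it.
- **Plates and bystanders:** they look unmoved in the last pictures; I did not measure them.

**What disagreed or ran high**
- The four cassette screws gave a lateral offset of about 4 mm, more than the 2.5 mm the rails allow. I put this down to a poor reading of the screw beside the loop.
- The wrist force peaked at 62 N at the lever's open stop and 53 N at its closed stop, both below the 120 N limit and both applied with the fingertips.
- During the slide the force readings show part of the cassette's weight was briefly carried by the gripper. At most 4.1 N of its roughly 4.4 N was carried, just before the seal. In the bay it was briefly pressed down with about 15 N.

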